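# Test the machine stop: press, twist to release, reset

### The job

Test the machine's stop button on the control station: press the mushroom-shaped stop head in until it latches down, then, with a fingertip against one of its two ears, push the head round clockwise (seen from above) until it springs back up. Only once it is up again, press the small round reset button beside it all the way in and let it come back out. Leave the loose parts round the station where they are; nothing has to be gripped or picked up.

Things in the scene. Friction and masses are not known exactly. Their poses are not given: they have to be found in the camera images.
- station: control station, a grey sheet-metal box bolted to the table, 110 (x) x 200 (y) x 90 mm high, with a flat foot 20 mm beyond each short end; origin at the centre of its underside on the table, z up, y along its long side (to the left when seen from the robot, within 0.3 rad), -x its face towards the robot. On its top: the stop button, axis at y = -45 mm, and the reset button, axis at y = +55 mm (both at x = 0)
- stop_top (a point): centre of the top of the stop head. The head is a black mushroom, a round dome of 38 mm diameter, with two straight ears on opposite sides, each 14 mm thick and 16 mm high, reaching out to 44 mm from the axis. Released, its top stands 42 mm over the box lid (132 mm over the table), the ears' tops 34 mm and the undersides of dome and ears 18 mm over the lid; latched in, all of it is 7.5 mm lower. Below it stands a fixed collar, 52 mm in diameter and 6 mm high
- ear_left (a point): middle of the left ear of the stop head (36 mm from the axis, half way up the ear); lies from the axis along the station's +y when not twisted, and turns and sinks with the head. Clockwise pushes this ear away from the robot, along the station's +x
- ear_right (a point): middle of the right ear of the stop head, likewise along the station's -y. Clockwise pushes this ear towards the robot
- stop_push (a joint): how far the stop head is pushed in, m: 0 released (up), about 0.0075 latched, 0.0095 end of travel. A spring of 3.5 N at rest and 10 N at the end pushes it up; pushed past 0.008 with about 9 to 10 N (untwisted) it latches and stays in by itself
- stop_turn (a joint): twist of the stop head, rad, clockwise from above positive: 0 at rest, end stop at 0.9. A light spring turns it back to 0 (2 to 3 N at an ear). When latched, the head comes free and springs up by itself at about 0.53
- reset_button_top (a point): centre of the top of the reset button, a flat round grey push button of 32 mm diameter in a round black housing of 48 mm diameter, 12 mm high; its top stands 21 mm over the box lid (111 mm over the table), 9 mm over its housing
- reset_button (a joint): how far the reset button is pressed, m: 0 out, 0.005 all the way in (5 N); it springs back out
- vial: loose glass vial with a cap, 30 mm diameter, 75 mm high, standing to the left of the station; origin at the centre of its underside. Not to be moved
- crimp_die: loose turned steel die, 44 mm diameter, 34 mm high, standing behind the station; origin at the centre of its underside. Not to be moved
- guide_bush: loose brass bush with a flange, 30 mm diameter, 27 mm high, standing behind the station; origin at the centre of its underside. Not to be moved
- star_knob: loose black star knob, 34 mm across, 27 mm high, standing to the left of the station; origin at the centre of its underside. Not to be moved

How it is judged (in metres and radians):
On the way, in this order (a step that is already met when the one before it is completed fails the run):
1. the stop head is pressed in to its latched depth (value of joint stop_push above 0.0068 m), for 0.3 s.
2. still in, the head is being twisted clockwise (value of joint stop_turn above 0.35 rad and value of joint stop_push above 0.005 m).
3. the head has sprung back up (value of joint stop_push below 0.0015 m), for 0.2 s.
4. the reset button is pressed in (value of joint reset_button above 0.004 m), for 0.05 s.
At the end, for the whole second after the job is handed in: the stop head is up (pushed in less than 1.5 mm) and turned back (less than 0.12 rad), the reset button is out again (less than 1 mm in), and each loose part stands within 20 mm of where it was (value of joint stop_push below 0.0015 m and value of joint stop_turn below 0.12 rad and value of joint reset_button below 0.001 m and distance of each of vial, crimp_die, guide_bush, star_knob from where it was at the start of the episode below 0.02 m); the robot touches nothing.
It fails at once if the reset button is pressed while the stop head is still in (value of joint reset_button above 0.003 m and value of joint stop_push above 0.004 m).
It fails at once if the capped vial is moved or lifted by more than 20 mm, or tipped (distance of vial from where it was at the start of the episode above 0.02 m or angle between vial's own z axis and vertical above 0.5 rad).
It fails at once if the crimp die is moved or lifted by more than 20 mm, or tipped (distance of crimp_die from where it was at the start of the episode above 0.02 m or angle between crimp_die's own z axis and vertical above 0.5 rad).
It fails at once if the guide bush is moved or lifted by more than 20 mm, or tipped (distance of guide_bush from where it was at the start of the episode above 0.02 m or angle between guide_bush's own z axis and vertical above 0.5 rad).
It fails at once if the star knob is moved or lifted by more than 20 mm, or tipped (distance of star_knob from where it was at the start of the episode above 0.02 m or angle between star_knob's own z axis and vertical above 0.5 rad).
It also fails if it takes over 45 s, if anything falls off the work surface, if the arm or the gripper's body presses on something with over 40 N, if the wrist force passes 120 N, or if a joint passes its speed limit or range.

### The arm

A 7-joint arm with a two-finger parallel gripper is mounted at the origin on a cart in front of the work surface, level with it; the furniture and walls round the work are solid. World frame = base frame: x ahead of the robot, y to its left, z up, the work surface at z = 0. Lengths are in mm, angles in rad, forces in N, time in s.
With the tool pointing down it reaches from about 400 to 850 mm from the base axis. Payload 6.9 kg.
Tool frame: the origin (TCP) lies at the very end of the fingers, on their centre line; the grasp point (between the pads) lies 19 mm behind it (env.grip_point_offset is the z of the grasp point in the tool frame, in mm); z points along the fingers, y is the direction in which the jaws open and shut (so a half turn about z gives the same grasp; the last joint's range is limited). The gripper opens to 85 mm and grips with 20 to 120 N. Pads are 22 mm wide; open, the fingers measure 114 mm over their backs; the gripper's body (76 mm by 85 mm) begins 54 mm behind the grasp point. The pads swing forward as they close: fully open they stand 13 mm farther back than shut.
Start: joints at [1.359, 0.507, -0.238, 1.5, 0.126, 1.149, -0.155], TCP at [194.675, -593.896, 231.275] pointing down, gripper open.
Joint ranges: [-3.08, 3.08], [-0.24, 2.05], [-1.43, 1.35], [0, 2.5], [-1.52, 4.66], [0.17, 1.96], [-2.89, 2.89]. Speed limits (rad/s): [2.39, 2.39, 3.14, 3.14, 3.14, 3.14, 3.14].

### API

Orientations are given as [roll, pitch, yaw] about the fixed x, y, z axes, in that order (R = Rz(yaw) Ry(pitch) Rx(roll)).
In Python, from plant import read_state, imaging, order, finder, env gives the robot as it stands.
- The arm moves only by the tool apply_moves, never from a script. Its arguments are lists of equal length, an entry for each row: "claw": the closure in counts, from 0 (fully open) to 255 (shut); "delta_pos": the shift along the tool's x, y, z scaled (see below), a list of three; "twist": the turn, a rotation vector about the tool's x, y, z scaled (see below), a list of three. A call has 1 to 20 rows; each row shifts and turns the pose as measured when the row begins, along the tool's axes as they then stand; what a row does not reach is not made up. The controller multiplies each number of a shift by 0.2 m and each number of a turn by 360 degrees. A row lasts 1/10 s, in which the tool goes at most 50 mm and 8.59 degrees, less where a joint would pass 70% of its speed; a pose out of reach is approached as far as the arm can. A call with a number of a shift or a turn outside -1 to 1 is refused whole. A call with a gripper value outside its range is refused whole. The fingers move at their own pace and stop on an object; "grip_force" is the grip in N (left out, the last holds). Time passes only in rows, so rows that do not move let the fingers close. It gives the time, the measured TCP pose, the force and the opening at its end, in the units of the state.
- read_state(): the state, without advancing time (a new reading comes with each control period).
- imaging.capture(name): name is "scene" or "top" or "wrist"; returns a dict with "image" (480x640x3 uint8, red, green, blue), "range_z" (480x640 float32, mm along the optical axis (not along the pixel's ray), 0 where there is no reading), "fx", "fy", "cx", "cy" (pixels), "R" (3x3) and "t" (3): a world point X has camera coordinates R X + t; the wrist camera has in their place "mount" (4x4, takes a point from camera to tool coordinates, whose origin is the TCP and whose axes are the flange's). Camera axes: x right, y down, z forward; pixel columns grow to the right and rows downward; lengths in mm; the calibration is good to about 2 mm. The wrist camera is an equidistant fisheye: a pixel r from the principal point sees the ray r / f radians off the axis. A picture is of the moment at which its call begins: read the wrist's pose just before it.
- order.job_done(): hands the job in, once; it reports no verdict.
Trained networks look in the newest picture that a camera, given by its name, has taken for a name from the list of things; names that differ only in an ending like _2 or _b are one class to them, and where a whole thing is asked for, a point or a joint stands for the part that bears it (a point fixed in the world has none). Each returns a list of dicts, best first, with "score" (0 to 1); they miss things now and then, are a little off and sometimes report something else, mostly with a low value. They report only what shows in the picture. A call takes as long as a camera call.
- finder.outline_of(camera, target): "region" (480x640 bool, what is visible of it) and "rect" ([left, top, right, bottom] in pixels, round what is visible of it).
- finder.pinpoint(camera, target): "location" ([row, column] in pixels: a listed point, or the origin of a listed thing).
The state is a dict: "clock": time; "q": joint angles; "qvel": joint speeds; "effort": joint torques, N m; "position": TCP position; "eef_rot": TCP orientation; "ft_force": force on the tool from outside, world axes, zero at the start; "wrist_torque": the same for the moment, N m; "width": opening from 0.0 (shut) to 1.0 (fully open).
Only numpy, scipy, OpenCV 4.12 (cv2) and the standard library are available. Lean on these libraries where they do the work, as an engineer would, in place of code of your own. Each camera call takes 0.05 s, during which the arm holds its last target.

## Working session

There is one attempt and no reset: what is moved stays moved. The work goes in short steps, Python scripts to look and compute and a tool call to move; the robot and the scene stay as the last step left them, time stands still between calls to the robot, and variables do not carry over. Pictures are saved under pics/ and viewed, and the job is handed in when it is done.

Besides the shell and the picture viewer there is one more tool, called after "Call:" as name(argument=value, ...) on one line, values as JSON. apply_moves: Moves the arm, as the interface text tells. Shifts and turns lie within -1 to 1; 1 stands for 0.2 m of shift or 360 degrees of turn. Its arguments: {"type":"object","properties":{"claw":{"type":"array","items":{"type":"number"}},"delta_pos":{"type":"array","items":{"type":"array","items":{"type":"number"}}},"twist":{"type":"array","items":{"type":"array","items":{"type":"number"}}},"grip_force":{"type":"number"}},"required":["claw","delta_pos","twist"]}

```bash
mkdir -p pics; cat > h.py <<'E'
from plant import read_state, imaging, order, finder, env
import numpy as np, cv2
def save(c,n): cv2.imwrite('pics/'+n,cv2.cvtColor(c['image'],cv2.COLOR_RGB2BGR))
def back(c,r,col,z=None):
    d=c['range_z'][int(round(r)),int(round(col))] if z is None else z
    p=np.array([(col-c['cx'])/c['fx']*d,(r-c['cy'])/c['fy']*d,d])
    return np.asarray(c['R']).T@(p-np.asarray(c['t']))
def ray(c,r,col):
    R=np.asarray(c['R']);o=-R.T@np.asarray(c['t'])
    d=R.T@np.array([(col-c['cx'])/c['fx'],(r-c['cy'])/c['fy'],1]);return o,d/np.linalg.norm(d)
E
python3 - <<'E'
from h import *
print(read_state())
C={}
for n in ['scene','top']:
    c=imaging.capture(n);C[n]=c;save(c,n+'1.png')
    for t in ['station','stop_top','ear_left','ear_right','reset_button_top','vial','crimp_die','guide_bush','star_knob']:
        for p in finder.pinpoint(n,t)[:2]:
            r,k=p['location'];print(n,t,round(p['score'],2),np.round([r,k]),np.round(back(c,r,k),1))
for t in ['stop_top','ear_left','ear_right','reset_button_top']:
    try:
        L=[ray(C[n],*finder.pinpoint(n,t)[0]['location']) for n in C]
        A=sum(np.eye(3)-np.outer(d,d) for o,d in L);b=sum((np.eye(3)-np.outer(d,d))@o for o,d in L)
        print('tri',t,np.linalg.solve(A,b).round(1))
    except Exception as e: print(t,e)
E
```

```text
{'clock': 0.0, 'q': array([ 1.35952921,  0.50837112, -0.23756009,  1.50113373,  0.12569186,
        1.14885237, -0.15480216]), 'qvel': array([-0.00012111, -0.00115517, -0.00124728,  0.00123118,  0.00050041,
       -0.00145515, -0.00193585]), 'effort': array([ 1.06026229e-03, -6.20579481e+01, -2.18585439e+00, -2.49643600e+01,
        1.28531840e-02,  1.21529319e-02,  3.72514205e-05]), 'position': array([ 194.48244647, -593.45768793,  230.40988702]), 'eef_rot': array([-3.13981819e+00, -1.46147435e-06,  3.16809878e-01]), 'ft_force': array([ 0.86482421, -0.33587637, -0.06478023]), 'wrist_torque': array([-0.0154306 , -0.01337884,  0.03220609]), 'width': 0.9964496327206454}
scene station 0.81 [344. 298.] [589.9  54.1  94.9]
scene stop_top 0.63 [312. 305.] [606.1  74.  131.7]
scene stop_top 0.44 [342. 312.] [604.4  33.7 123.2]
scene ear_left 0.72 [302. 298.] [602.3  97.6 124.7]
scene ear_left 0.45 [314. 346.] [682.3 137.7  15.3]
scene ear_right 0.86 [344. 309.] [600.3  32.4 123.8]
scene reset_button_top 0.8 [266. 285.] [602.9 173.3 109.8]
scene vial 0.57 [265. 290.] [609.9 172.8 110.2]
scene crimp_die 0.92 [278. 342.] [695.3 200.9  22.6]
scene guide_bush 0.72 [315. 346.] [682.  136.7  15.7]
top station 0.72 [273. 384.] [597.4 118.8  88.7]
top stop_top 0.95 [271. 418.] [602.1  73.9 131.3]
top ear_left 0.6 [274. 394.] [597.1 107.9 122.2]
top ear_right 0.72 [273. 442.] [600.1  38.1 126.8]
top vial 0.8 [250. 292.] [628.8 261.9  75.6]
top crimp_die 0.79 [212. 324.] [695.6 213.   -0.8]
top guide_bush 0.5 [221. 362.] [682.3 147.7  -0.9]
top star_knob 0.6 [298. 290.] [550.9 265.4  27.5]
tri stop_top [604.1  73.7 132.6]
tri ear_left [600.4 106.2 114.2]
tri ear_right [600.5  36.1 118.3]
reset_button_top list index out of range
```

View pics/scene1.png

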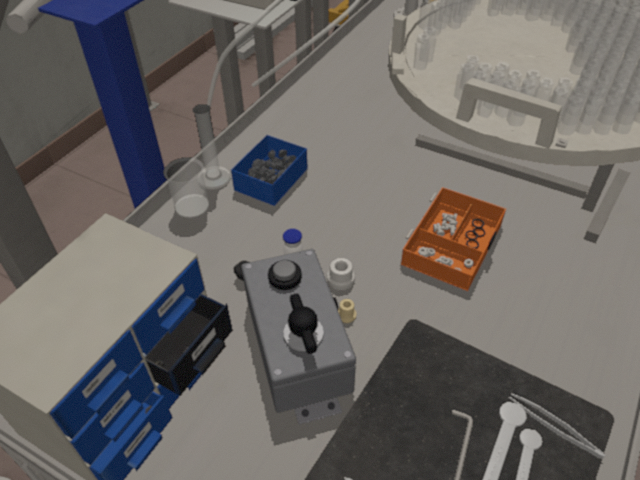

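View pics/top1.png

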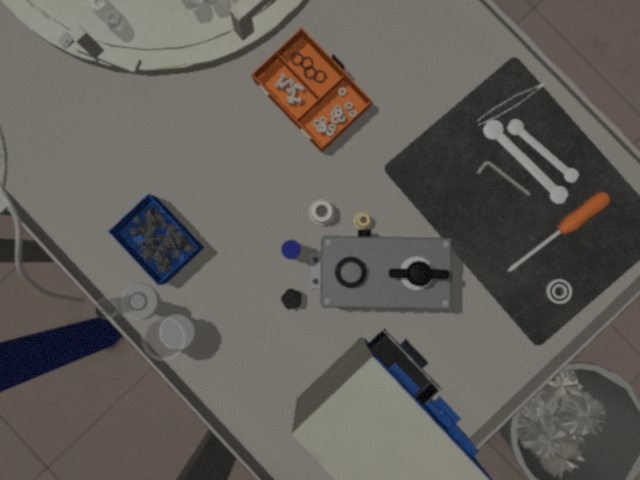

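```bash
python3 - <<'E'
from h import *
c=imaging.capture('top')
z=c['range_z'];v,u=np.mgrid[:480,:640]
P=np.stack([(u-c['cx'])/c['fx']*z,(v-c['cy'])/c['fy']*z,z],-1).reshape(-1,3)
W=(P-np.asarray(c['t']))@np.asarray(c['R']);W=W[z.ravel()>0]
def box(lo,hi):
    m=(W[:,2]>lo)&(W[:,2]<hi)&(abs(W[:,0]-600)<120)&(W[:,1]>-40)&(W[:,1]<240);return W[m]
for lo,hi in [(84,96),(97,150),(106,116),(118,128),(128,136)]:
    q=box(lo,hi); print(lo,hi,len(q),q.mean(0).round(1) if len(q) else '',q.min(0).round(1),q.max(0).round(1))
lid=box(84,96); r=cv2.minAreaRect(lid[:,:2].astype(np.float32));print(r)
q=box(106,116);q=q[q[:,1]>140];print('reset',len(q),q.mean(0),cv2.minEnclosingCircle(q[:,:2].astype(np.float32)))
q=box(113,140);q=q[q[:,1]<140];print('head',q.mean(0),cv2.minAreaRect(q[:,:2].astype(np.float32)))
e=box(118,128);e=e[e[:,1]<140];print(cv2.minAreaRect(e[:,:2].astype(np.float32)))
E
```

```text
84 96 7706 [596.8 115.7  89.5] [480.3  14.7  84.1] [655.1 215.3  96. ]
97 150 1939 [584.8 118.9 116.8] [480.1  26.3  97. ] [624.7 193.  149.9]
106 116 404 [586.1 164.1 110.4] [480.4  80.8 106.1] [615.5 185.7 115.9]
118 128 555 [580.9  81.2 123.5] [480.6  26.8 118.1] [618.8 152.7 128. ]
128 136 435 [586.2  75.9 130.9] [480.5  54.9 128. ] [616.  153.3 135.4]
((567.142578125, 114.89342498779297), (174.2021026611328, 200.23814392089844), 0.6436963677406311)
reset 359 [594.24234521 169.70903786 110.31135285] ((547.444091796875, 162.1185302734375), 67.6087875366211)
head [584.41029233  78.30916729 126.38655747] ((547.7298583984375, 82.29789733886719), (86.37529754638672, 144.01077270507812), 77.38261413574219)
((547.6740112304688, 81.999267578125), (85.83261108398438, 143.987060546875), 77.41290283203125)
```

```bash
python3 - <<'E'
from h import *
c=imaging.capture('top')
z=c['range_z'];v,u=np.mgrid[:480,:640]
P=np.stack([(u-c['cx'])/c['fx']*z,(v-c['cy'])/c['fy']*z,z],-1).reshape(-1,3)
W=(P-np.asarray(c['t']))@np.asarray(c['R']);W=W[z.ravel()>0]
def box(lo,hi,x0=535,x1=670,y0=0,y1=225):
    return W[(W[:,2]>lo)&(W[:,2]<hi)&(W[:,0]>x0)&(W[:,0]<x1)&(W[:,1]>y0)&(W[:,1]<y1)]
f=lambda q:q[:,:2].astype(np.float32)
print('lid',cv2.minAreaRect(f(box(86,94))))
q=box(107,114,y0=140);print('reset',len(q),q.mean(0),cv2.minEnclosingCircle(f(q)))
q=box(99,105,y0=140);print('housing',len(q),q.mean(0),cv2.minEnclosingCircle(f(q)))
q=box(113,140,y1=140);print('head',q.mean(0),cv2.minAreaRect(f(q)))
e=box(118,127,y1=140)
for s in (e[e[:,1]<52],e[e[:,1]>96]): print('ear',len(s),s.mean(0),s.min(0),s.max(0))
d=box(128,136,y1=140);print('dome',d.mean(0),cv2.minEnclosingCircle(f(d)))
cab=W[(W[:,2]>60)&(W[:,0]<545)&(W[:,0]>100)&(abs(W[:,1])<350)]
print('tall near robot',len(cab),cab.min(0),cab.max(0))
for lo in range(60,460,40):
    s=cab[(cab[:,2]>lo)&(cab[:,2]<lo+40)]
    if len(s): print(lo,len(s),s.min(0).round(),s.max(0).round())
E
```

```text
lid ((599.3255004882812, 115.52781677246094), (109.74539184570312, 199.72259521484375), 0.6764740943908691)
reset 335 [598.4774684  170.52961099 110.30273886] ((598.5993041992188, 170.5238037109375), 15.65921401977539)
housing 401 [598.85508315 170.7915527  101.42296923] ((598.8607788085938, 170.26821899414062), 23.815725326538086)
head [599.95486864  72.38252442 126.7176469 ] ((600.1224365234375, 70.58566284179688), (37.23853302001953, 84.91138458251953), 17.86282730102539)
ear 150 [600.27478243  39.59603625 122.97335778] [593.24519603  26.63499571 119.0258419 ] [606.64240331  51.98811841 126.30369037]
ear 122 [599.50950815 104.90428568 122.69795422] [592.5602922   96.13251962 118.18356901] [606.26296629 114.13808669 126.83974805]
dome [599.87264981  71.15104896 130.68056273] ((600.3017578125, 70.9958724975586), 17.50564193725586)
tall near robot 18360 [325.15569215 -31.82900404  60.19958256] [544.97343642 249.7240036  204.45100838]
60 2104 [326. -32.  60.] [545. 250. 100.]
100 995 [327. -22. 100.] [512. 250. 140.]
140 1400 [326. -23. 140.] [489. 250. 180.]
180 13861 [325. -19. 180.] [489. 250. 204.]
```

Call:
apply_moves(claw=[255, 255, 255, 255, 255, 255, 255, 255, 255, 255, 255, 255], delta_pos=[[0, 0, -0.12], [0, 0, -0.12], [0, 0, -0.05], [0.1, -0.16, 0], [0.1, -0.16, 0], [0.1, -0.16, 0], [0.1, -0.16, 0], [0.1, -0.16, 0], [0.1, -0.16, 0], [0.1, -0.16, 0], [0.1, -0.16, 0], [0, 0, 0]], twist=[[0, 0, 0.017], [0, 0, 0.017], [0, 0, 0.0165], [0, 0, 0], [0, 0, 0], [0, 0, 0], [0, 0, 0], [0, 0, 0], [0, 0, 0], [0, 0, 0], [0, 0, 0], [0, 0, 0]])

```text
clock: 2.7
position: [363.3, -331.5, 291.2]
eef_rot: [3.14, -0.002, -0.017]
ft_force: [0.4, 0.1, -0.8]
width: -0.002
```

Call:
apply_moves(claw=[255, 255, 255, 255, 255, 255, 255, 255, 255, 255, 255, 255], delta_pos=[[0, 0, 0], [0.118, -0.2, 0], [0.118, -0.2, 0], [0.118, -0.2, 0], [0.118, -0.2, 0], [0.118, -0.2, 0], [0.118, -0.2, 0], [0.118, -0.2, 0], [0.118, -0.2, 0], [0.118, -0.2, 0], [0.1, -0.18, 0], [0, 0, 0]], twist=[[0, 0, -0.005], [0, 0, 0], [0, 0, 0], [0, 0, 0], [0, 0, 0], [0, 0, 0], [0, 0, 0], [0, 0, 0], [0, 0, 0], [0, 0, 0], [0, 0, 0], [0, 0, 0]])

```text
clock: 3.9
position: [598.4, 65.3, 287.9]
eef_rot: [3.135, -0.002, 0.005]
ft_force: [-0.2, 1.3, 0.5]
width: 0.001
```

Call:
apply_moves(claw=[255, 255, 255, 255, 255, 255], delta_pos=[[0.008, -0.027, 0.15], [0, 0, 0.18], [0, 0, 0.18], [0, 0, 0.13], [0, 0, 0.05], [0, 0, 0]], twist=[[0, 0, 0], [0, 0, 0], [0, 0, 0], [0, 0, 0], [0, 0, 0], [0, 0, 0]])

```text
clock: 4.5
position: [603.5, 60.9, 145.2]
eef_rot: [3.132, -0.004, 0.004]
ft_force: [0.5, 0.7, 0.3]
width: -0.001
```

```bash
python3 - <<'E'
from h import *
s=read_state();print(s['position'],s['eef_rot'],s['ft_force'])
c=imaging.capture('wrist');save(c,'w1.png');c=imaging.capture('scene');save(c,'s2.png')
E
```

```text
[603.46613522  60.94758432 145.15985502] [ 3.13200424 -0.00401803  0.00428002] [0.47773188 0.71293811 0.25074909]
```

View pics/s2.png

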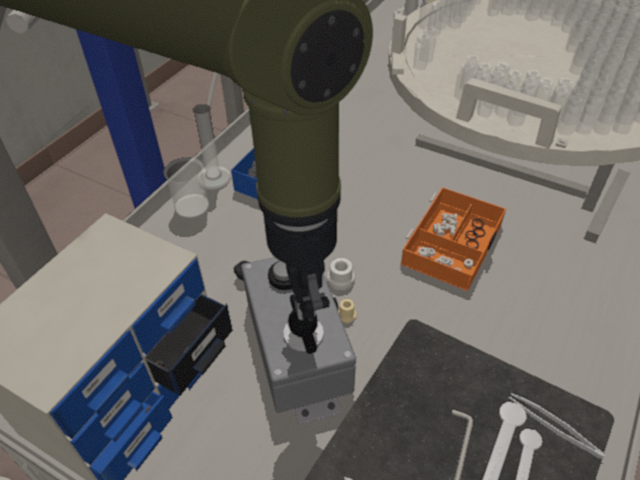

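View pics/w1.png

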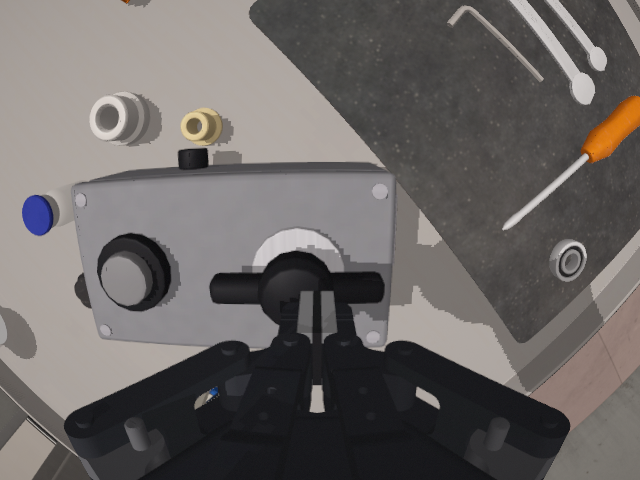

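Call:
apply_moves(claw=[255, 255, 255], delta_pos=[[-0.017, -0.05, 0], [0, 0, 0], [0, 0, 0]], twist=[[0.0015, 0, -0.001], [0, 0, 0], [0, 0, 0]])

```text
clock: 4.9
position: [602.8, 72.7, 150.9]
eef_rot: [-3.14, -0.013, 0.011]
ft_force: [0.4, -0.4, 0.2]
width: 0.002
```

Call:
apply_moves(claw=[255, 255], delta_pos=[[0, 0, 0], [0, 0, 0]], twist=[[0, 0, 0], [0, 0, 0]])

```text
clock: 5.1
position: [603.4, 73.3, 152.3]
eef_rot: [-3.139, -0.016, 0.012]
ft_force: [0.1, -0.1, 0.2]
width: 0.001
```

```bash
python3 - <<'E'
from h import *
for i in range(4):
    s=read_state();print(s['clock'],s['position'].round(2),s['eef_rot'].round(4),s['ft_force'].round(1),s['qvel'].round(3)); imaging.capture('top')
E
```

```text
5.1 [603.35  73.26 152.26] [-3.1393 -0.0157  0.0115] [ 0.1 -0.1  0.2] [-0.003 -0.006 -0.003 -0.003 -0.001 -0.001  0.002]
5.15 [603.35  73.29 152.27] [-3.1392 -0.0157  0.0115] [ 0.5  0.  -0. ] [-0.001  0.005  0.001  0.002 -0.002 -0.001  0.   ]
5.2 [603.26  73.2  152.04] [-3.1393 -0.0153  0.0115] [ 0.7 -0.1  0.4] [ 0.     0.003  0.     0.002 -0.001  0.    -0.003]
5.25 [603.18  73.13 151.91] [-3.1393 -0.015   0.0113] [-0.1 -1.1 -0.1] [ 0.001  0.004  0.001  0.004  0.    -0.001 -0.   ]
```

Call:
apply_moves(claw=[255, 255, 255, 255, 255, 255], delta_pos=[[-0.01, 0.006, 0.015], [-0.004, 0.004, 0.015], [0, 0, 0.015], [0, 0, 0.015], [0, 0, 0.01], [0, 0, 0]], twist=[[0, -0.0024, 0], [0, 0, 0], [0, 0, 0], [0, 0, 0], [0, 0, 0], [0, 0, 0]])

```text
clock: 5.9
position: [599.7, 70.5, 135.6]
eef_rot: [-3.14, 0.003, 0.011]
ft_force: [0.2, 0.2, -0.7]
width: 0.0
```

Call:
apply_moves(claw=[255, 255, 255, 255], delta_pos=[[0, 0, 0.01], [0, 0, 0.01], [0, 0, 0.01], [0, 0, 0.01]], twist=[[0, 0, 0], [0, 0, 0], [0, 0, 0], [0, 0, 0]])

```text
clock: 6.3
position: [600.0, 70.6, 128.9]
eef_rot: [-3.14, 0.002, 0.011]
ft_force: [-1.2, -0.0, 5.3]
width: -0.0
```

Call:
apply_moves(claw=[255, 255, 255, 255], delta_pos=[[0, 0, 0.01], [0, 0, 0.01], [0, 0, 0.01], [0, 0, 0.01]], twist=[[0, 0, 0], [0, 0, 0], [0, 0, 0], [0, 0, 0]])

```text
clock: 6.7
position: [600.1, 70.7, 123.9]
eef_rot: [-3.141, -0.001, 0.011]
ft_force: [-2.5, -1.5, 9.5]
width: -0.001
```

Call:
apply_moves(claw=[255, 255, 255], delta_pos=[[0, 0, 0.01], [0, 0, 0.01], [0, 0, 0.012]], twist=[[0, 0, 0], [0, 0, 0], [0, 0, 0]])

```text
clock: 7.0
position: [600.5, 70.8, 122.4]
eef_rot: [3.141, -0.005, 0.011]
ft_force: [-7.7, -2.0, 24.8]
width: -0.002
```

Call:
apply_moves(claw=[255, 255, 255, 255, 255, 255, 255], delta_pos=[[0, 0, 0], [0, 0, 0], [0, 0, -0.02], [0, 0, -0.03], [0, 0, -0.04], [0, 0, -0.03], [0, 0, 0]], twist=[[0, 0, 0], [0, 0, 0], [0, 0, 0], [0, 0, 0], [0, 0, 0], [0, 0, 0], [0, 0, 0]])

```text
clock: 7.7
position: [600.3, 71.0, 151.4]
eef_rot: [3.14, -0.007, 0.011]
ft_force: [0.6, 0.6, -0.1]
width: -0.001
```

```bash
cat >> h.py <<'E'
def cloud(c):
    z=c['range_z'];v,u=np.mgrid[:480,:640]
    P=np.stack([(u-c['cx'])/c['fx']*z,(v-c['cy'])/c['fy']*z,z],-1)
    return (P-np.asarray(c['t']))@np.asarray(c['R'])
E
python3 - <<'E'
from h import *
s=read_state();print(s['position'].round(1),s['eef_rot'].round(3))
for n in('scene','top'):
    c=imaging.capture(n);W=cloud(c).reshape(-1,3)
    for nm,x0,x1,y0,y1 in[('earR',595,606,28,46),('earL',595,606,100,112)]:
        q=W[(W[:,0]>x0)&(W[:,0]<x1)&(W[:,1]>y0)&(W[:,1]<y1)&(W[:,2]>105)&(W[:,2]<128)];print(n,nm,len(q),np.median(q[:,2]) if len(q) else '')
    save(c,n+'3.png')
c=imaging.capture('wrist');save(c,'w3.png')
E
```

```text
[600.3  71.  151.4] [ 3.14  -0.007  0.011]
scene earR 130 116.29419985540255
scene earL 0 
top earR 0 
top earL 0
```

View pics/w3.png

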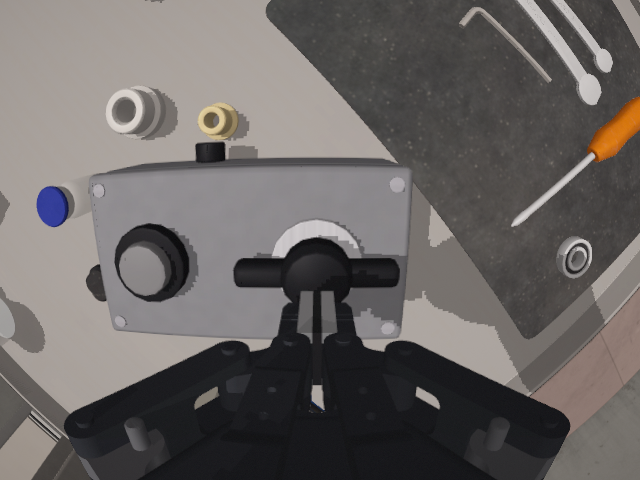

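Call:
apply_moves(claw=[255, 255, 255, 255, 255, 255], delta_pos=[[-0.035, -0.055, 0], [-0.035, -0.055, 0], [-0.03, -0.055, 0], [-0.025, -0.045, 0], [0, 0, 0], [0, 0, 0]], twist=[[0, -0.001, 0], [0, 0, 0], [0, 0, 0], [0, 0, 0], [0, 0, 0], [0, 0, 0]])

```text
clock: 8.45
position: [570.2, 118.1, 149.1]
eef_rot: [3.14, 0.004, 0.014]
ft_force: [-0.6, 0.3, -0.0]
width: 0.0
```

Call:
apply_moves(claw=[255, 255, 255, 255, 255, 255], delta_pos=[[0.007, 0.01, 0.03], [0.007, 0.01, 0.04], [0, 0, 0.04], [0, 0, 0.04], [0, 0, 0.02], [0, 0, 0]], twist=[[0, 0.0005, 0], [0, 0, 0], [0, 0, 0], [0, 0, 0], [0, 0, 0], [0, 0, 0]])

```text
clock: 9.05
position: [573.8, 111.2, 110.9]
eef_rot: [3.139, 0.002, 0.011]
ft_force: [0.0, -0.1, -0.2]
width: 0.0
```

Call:
apply_moves(claw=[255, 255, 255, 255], delta_pos=[[0, -0.012, 0.012], [0, 0, 0.012], [0, 0, 0.008], [0, 0, 0]], twist=[[0, 0, 0], [0, 0, 0], [0, 0, 0], [0, 0, 0]])

```text
clock: 9.45
position: [574.0, 114.2, 104.2]
eef_rot: [3.139, 0.001, 0.011]
ft_force: [-0.2, 0.0, 0.2]
width: 0.001
```

Call:
apply_moves(claw=[255, 255, 255, 255, 255], delta_pos=[[0.015, 0, 0.005], [0.015, 0, 0], [0.015, 0, 0], [0.015, 0, 0], [0.015, 0, 0]], twist=[[0, 0, 0], [0, 0, 0], [0, 0, 0], [0, 0, 0], [0, 0, 0]])

```text
clock: 9.95
position: [589.4, 115.1, 103.6]
eef_rot: [3.14, 0.002, 0.012]
ft_force: [-2.9, 0.1, 1.1]
width: 0.003
```

Call:
apply_moves(claw=[255, 255, 255], delta_pos=[[0.015, 0, 0], [0.015, 0, 0], [0.01, 0, 0]], twist=[[0, 0, 0], [0, 0, 0], [0, 0, 0]])

```text
clock: 10.25
position: [597.5, 114.8, 103.4]
eef_rot: [3.139, 0.004, 0.011]
ft_force: [-2.3, 0.3, 1.3]
width: 0.0
```

```bash
python3 - <<'E'
from h import *
s=read_state();print(s['position'].round(1),s['ft_force'].round(1))
c=imaging.capture('wrist');save(c,'w4.png')
c=imaging.capture('scene');W=cloud(c).reshape(-1,3);save(c,'s4.png')
q=W[(W[:,0]>575)&(W[:,0]<610)&(W[:,1]>26)&(W[:,1]<50)&(W[:,2]>105)&(W[:,2]<128)];print(len(q),np.median(q,0))
E
```

```text
[597.5 114.8 103.4] [-2.3  0.3  1.3]
222 [588.47490339  36.92843056 115.79929178]
```

View pics/w4.png

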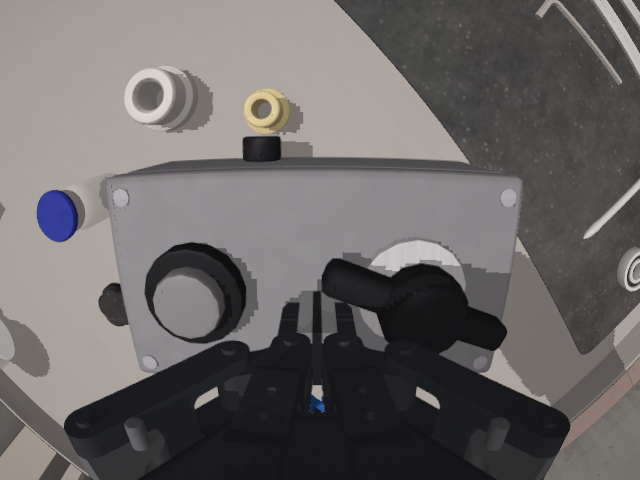

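Call:
apply_moves(claw=[255, 255, 255], delta_pos=[[0.012, 0, 0], [0.012, 0, 0], [0.012, 0, 0]], twist=[[0, 0, 0], [0, 0, 0], [0, 0, 0]])

```text
clock: 10.65
position: [604.7, 114.7, 103.2]
eef_rot: [3.139, 0.004, 0.011]
ft_force: [-3.1, -0.1, 0.5]
width: 0.002
```

```bash
python3 - <<'E'
from h import *
s=read_state();print(s['position'].round(1),s['ft_force'].round(1))
c=imaging.capture('scene');W=cloud(c).reshape(-1,3);save(c,'s5.png')
q=W[(W[:,0]>560)&(W[:,0]<605)&(W[:,1]>26)&(W[:,1]<50)&(W[:,2]>105)&(W[:,2]<128)];print(len(q),np.median(q,0))
E
```

```text
[604.7 114.7 103.2] [-3.1 -0.1  0.5]
224 [583.12502438  38.78459185 122.07028429]
```

Call:
apply_moves(claw=[255, 255, 255, 255, 255, 255, 255], delta_pos=[[0, 0, 0], [-0.015, 0, 0], [-0.03, 0, 0], [-0.04, 0, 0], [-0.04, 0, 0], [-0.03, 0, 0], [0, 0, 0]], twist=[[0, 0, 0], [0, 0, 0], [0, 0, 0], [0, 0, 0], [0, 0, 0], [0, 0, 0], [0, 0, 0]])

```text
clock: 11.4
position: [572.4, 114.9, 103.8]
eef_rot: [3.14, 0.001, 0.012]
ft_force: [0.4, 0.5, -0.5]
width: 0.001
```

```bash
python3 - <<'E'
from h import *
s=read_state();print(s['position'].round(1),s['eef_rot'].round(3),s['ft_force'].round(1))
c=imaging.capture('scene');W=cloud(c).reshape(-1,3);save(c,'s6.png')
q=W[(W[:,0]>560)&(W[:,0]<615)&(W[:,1]>26)&(W[:,1]<50)&(W[:,2]>105)&(W[:,2]<128)];print(len(q),np.median(q,0))
q=W[(W[:,0]>580)&(W[:,0]<620)&(W[:,1]>50)&(W[:,1]<90)&(W[:,2]>105)&(W[:,2]<138)];print(len(q),q.max(0))
c=imaging.capture('wrist');save(c,'w6.png')
E
```

```text
[572.4 114.9 103.8] [3.14e+00 1.00e-03 1.20e-02] [ 0.4  0.5 -0.5]
246 [600.37454795  35.61886703 122.5157653 ]
711 [618.96623543  87.35515151 135.00214536]
```

View pics/w6.png

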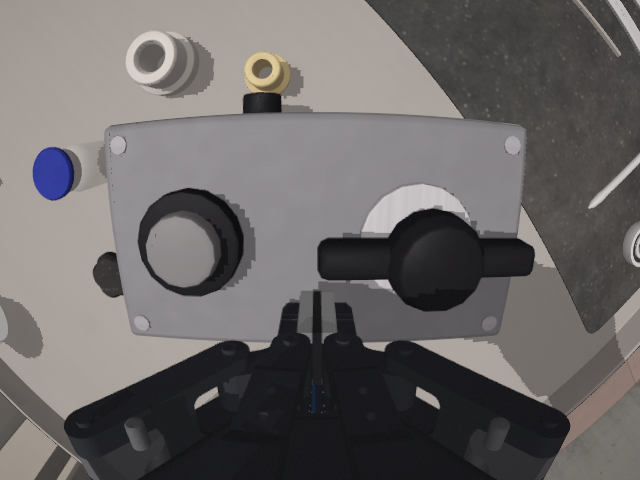

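Call:
apply_moves(claw=[255, 255, 255, 255, 255, 255, 255, 255, 255, 255, 255], delta_pos=[[0, 0, -0.04], [0, 0, -0.05], [0, 0, -0.05], [0, 0, -0.03], [0, 0, 0], [0.03, -0.06, 0], [0.03, -0.06, 0], [0.03, -0.06, 0], [0.025, -0.06, 0], [0, -0.02, 0], [0, 0, 0]], twist=[[0, 0, 0], [0, 0, 0], [0, 0, 0], [0, 0, 0], [0, 0, 0], [0, 0, 0], [0, 0, 0], [0, 0, 0], [0, 0, 0], [0, 0, 0], [0, 0, 0]])

```text
clock: 12.6
position: [599.2, 174.2, 140.8]
eef_rot: [-3.141, -0.002, 0.013]
ft_force: [0.2, -0.2, 0.2]
width: 0.001
```

Call:
apply_moves(claw=[255, 255, 255, 255, 255, 255], delta_pos=[[0, 0.01, 0.02], [0, 0.006, 0.03], [0, 0, 0.03], [0, 0, 0.02], [0, 0, 0.01], [0, 0, 0]], twist=[[0, 0, 0], [0, 0, 0], [0, 0, 0], [0, 0, 0], [0, 0, 0], [0, 0, 0]])

```text
clock: 13.2
position: [598.4, 168.1, 115.8]
eef_rot: [3.14, 0.001, 0.011]
ft_force: [0.1, 0.3, 0.4]
width: -0.0
```

Call:
apply_moves(claw=[255, 255, 255, 255], delta_pos=[[0, -0.006, 0.01], [0, 0, 0.01], [0, 0, 0.01], [0, 0, 0.01]], twist=[[0, 0, 0], [0, 0, 0], [0, 0, 0], [0, 0, 0]])

```text
clock: 13.6
position: [598.8, 169.3, 108.1]
eef_rot: [3.14, -0.001, 0.01]
ft_force: [-1.9, -1.9, 3.9]
width: 0.002
```

Call:
apply_moves(claw=[255, 255, 255], delta_pos=[[0, 0, 0.01], [0, 0, 0.01], [0, 0, 0.01]], twist=[[0, 0, 0], [0, 0, 0], [0, 0, 0]])

```text
clock: 13.9
position: [598.9, 169.3, 105.8]
eef_rot: [3.139, -0.003, 0.01]
ft_force: [-7.4, -3.2, 22.3]
width: -0.001
```

Force well above 5 N at about 5 mm depth, so the button is on its end stop. I'll hold briefly, then lift clear.

Call:
apply_moves(claw=[255, 255, 255, 255, 255, 255, 255, 255, 255], delta_pos=[[0, 0, 0], [0, 0, 0], [0, 0, -0.03], [0, 0, -0.06], [0, 0, -0.12], [0, 0, -0.15], [0, 0, -0.12], [0, 0, 0], [0, 0, 0]], twist=[[0, 0, 0], [0, 0, 0], [0, 0, 0], [0, 0, 0], [0, 0, 0], [0, 0, 0], [0, 0, 0], [0, 0, 0], [0, 0, 0]])

```text
clock: 14.8
position: [598.5, 170.3, 209.3]
eef_rot: [3.141, -0.004, 0.011]
ft_force: [-0.1, -0.6, -0.6]
width: 0.003
```

```bash
python3 - <<'E'
from h import *
s=read_state();print(s['position'].round(1),s['qvel'].round(3),s['ft_force'].round(1))
c=imaging.capture('scene');W=cloud(c).reshape(-1,3);save(c,'s7.png')
for n,x0,x1,y0,y1,a,b in[('earR',580,615,26,50,105,128),('dome',592,608,62,78,105,140),('reset',590,607,162,178,96,125)]:
    q=W[(W[:,0]>x0)&(W[:,0]<x1)&(W[:,1]>y0)&(W[:,1]<y1)&(W[:,2]>a)&(W[:,2]<b)];print(n,len(q),np.median(q,0) if len(q) else '')
c=imaging.capture('wrist');save(c,'w7.png')
E
```

```text
[598.5 170.3 209.3] [ 0.001 -0.023 -0.005 -0.028 -0.006  0.015  0.006] [-0.1 -0.6 -0.6]
earR 245 [600.08373972  34.99091991 122.25054952]
dome 137 [599.88778994  69.99870114 131.70379285]
reset 108 [597.93519998 170.38847707 110.70427541]
```

View pics/w7.png

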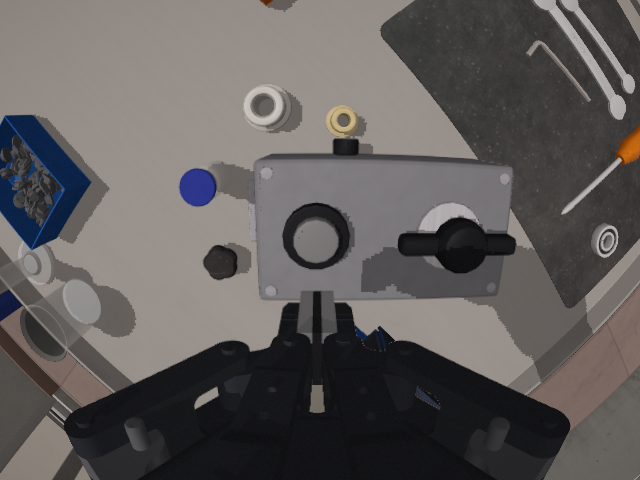

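The stop head is up at 131.7 mm and straight, the reset button is out at 110.7 mm, and the loose parts are standing undisturbed.

```bash
python3 -c "
from h import *
print(order.job_done())"
```

```text
the job is handed in; nothing more can be done
None
```

I ran the whole stop-button test in the required order and handed the job in at about 15 s of the 45 s allowed. No verdict was reported.

- **Latching:** I pressed the head to its end stop with shut fingers (tip at 122.4 mm, about 25 N). After I lifted off, the right ear's top measured 116.3 mm, 7 to 8 mm lower than released, so it had latched.
- **Twisting:** I pushed the left ear away from the robot with about 3 N. The head was still latched partway round (ear top about 116 mm) and then sprang up (ear top about 122 mm). The camera put the angle at about 0.5 rad by then. When I backed off, the head turned back straight.
- **Reset:** I pressed the reset button about 5 mm to its stop (22 N), then lifted clear to 209 mm.

**Last checks:** The stop head's top was at 131.7 mm and its ears were straight. The reset button's top was at 110.7 mm, so it is out. The wrist force was about zero. In the last wrist picture the vial, die, bush and knob were all upright and looked untouched, but I did not re-measure their positions. None of the checks failed or disagreed. The arm did drift up to 10 mm on the fast moves, which I corrected before each contact.

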